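# Open a tight jar of cherries in the bench jar vice

## Task

Swing the red clamp lever forward and fully down so the vice grips the six-sided jar, then grip the gold lid from above and unscrew it anticlockwise, stopping as soon as its lugs come free of the jar's thread, about a quarter turn. Lift the lid off the jar and finish holding it level, a few centimetres above the open mouth: do not put it down or let go. The jar must stay standing in the closed vice, and the things lying around it must be left alone.

Things in the scene. Friction and masses are not known exactly. Their poses are not given: they have to be found in the camera images.
- jar_vice: Bench jar vice fixed to the table: white board 130 x 300 x 12 mm (x, y, z), origin at the centre of its underside, z up. +y end: fixed white V-jaw with rubber faces, 68 mm high. -y end: steel push toggle clamp with a red lever; its plunger drives a white moving V-jaw (30 to 62 mm high) to +y. The jar stands between the jaws, its axis at x = 0 and, once clamped, at y = 85 mm.
- lever_pivot (a point): Pivot of the clamp lever, at (0, -105, 50) mm in the vice's frame; the hinge axis is the vice's x. Steel cheek plates round it reach 58 mm above the table. Axes as the vice.
- clamp_lever (a joint): Red lever's angle, rad. At 0 (open) it leans 40 deg back from upright, towards -y of the vice, away from the jar; growing, it swings over towards +y and down to a stop at 1.92 (70 deg forward). Starts at 0 to 0.35, stiff enough to stay. From 0.85 to 1.15 on the sprung jaw pushes the jar: about 10 N at the grip, and it springs back if let go, until over centre at 1.85, where it locks.
- lever_grip (a point): Point on the lever's axis inside the red grip, 80 mm from the pivot. The grip is a bar 16 to 18 mm thick, from 36 to 98 mm from the pivot. It can be pinched from above along the vice's x, and turns between the pads as it swings. Axes turn with the lever; z points to its free end.
- jar: Six-sided clear glass jar of red cherries, 0.38 kg, loose on the vice's board; origin at the centre of its underside, z up. 62 mm across flats, 72 mm across corners, body 76 mm high, shoulder to 82 mm, rim at 93 mm. It starts 2 to 8 mm short of the fixed jaw; until clamped it just turns with the lid. The neck has three thread ridges under which the lid's lugs hook.
- jar_mouth (a point): Centre of the jar's round mouth (50 mm outside diameter) in the plane of the rim, 93 mm above the jar's underside; axes as the jar.
- lid: Gold ribbed twist-off lid, 62 mm diameter, 15 mm high, 80 g; origin at the centre of its underside, z up; seated 84 mm above the jar's underside. A seal sprung with 30 N makes it tight: up to 0.9 N m to turn; grip with 80 N or more. Unscrews anticlockwise, rising 1 mm. Its x axis starts 0 to 0.12 rad ahead of the jar's; its lugs are free from 1.2 to 1.6; at 1.69 they meet the next ridges.
- shaker: Bystander: aluminium sugar shaker, 66 mm diameter, 111 mm high, origin at the centre of its underside, beyond the vice.
- ramekin: Bystander: white ceramic cup, 86 mm diameter, 45 mm high, origin at the centre of its underside, beyond the vice.
- cutter: Bystander: red star-shaped cookie cutter, 80 mm across, 22 mm high, origin at the centre of its underside, on the robot's side of the vice.
- spatula: Bystander: spatula lying flat on the robot's side of the vice, origin at its underside.
Mind the look-alikes: they are no part of the job. Leave any blue or purple look-alike of the jar alone.

How it is judged:
By the outcome, as a careful person would: the job done as asked, in the order asked, and still so for the second after the job is handed in, while the arm keeps its last pose, push and grip.
It also fails if it takes over 54 s, if anything falls off the work surface, if the arm or the gripper's body presses on something with over 40 N, if the wrist force passes 120 N, or if a joint passes its speed limit or range.

## Robot

A 6-joint arm with a two-finger parallel gripper is mounted at the origin on the work surface. World frame = base frame: x ahead of the robot, y to its left, z up, the work surface at z = 0. Lengths are in mm, angles in rad, forces in N, time in s.
With the tool pointing down it reaches from about 275 to 750 mm from the base axis. Payload 10.2 kg.
Tool frame: the origin (TCP) lies between the finger pads; the fingertips stand 19 mm ahead of it and the grasp point (between the pads) is the TCP; z points along the fingers, y is the line along which they close (so a half turn about z gives the same grasp; the last joint's range is limited). The gripper opens to 85 mm and grips with 20 to 120 N. Pads are 22 mm wide; open, the fingers measure 114 mm over their backs; the gripper's body (76 mm by 85 mm) begins 54 mm behind the grasp point. The pads swing forward as they close: fully open they stand 13 mm farther back than shut.
Start: joints at [1.123, 0.313, 1.498, -0, 1.331, -0.223], TCP at [117.041, 511.794, 250.294] pointing down, gripper open.
Joint ranges: [-2.94, 2.94], [-0.97, 2.17], [0.19, 2.56], [-1.23, 4.37], [0.02, 3.11], [-2.88, 2.88]. Speed limits (rad/s): [2.39, 2.39, 3.01, 3.14, 3.14, 3.14].

## Interface

Orientations are given as a unit quaternion [w, x, y, z].
In Python, from rig import sense, capture, finish_job gives the robot as it stands. The module is installed in compiled form; this text tells all that it offers.
- The arm moves only by the tool move_arm, never from a script. Its argument "moves" is a list of rows, each an object with "turn": the turn, a rotation vector about the tool's x, y, z in rad, a list of three; "translation": the shift along the tool's x, y, z in mm, a list of three; "hand": the opening, from 0 (shut) to 1 (fully open). In form: [{"turn": [wx, wy, wz], "translation": [x, y, z], "hand": hand}, ...]. A call has 1 to 10 rows; each row shifts and turns the commanded pose from where the row before left it, along the tool's axes as they then stand; what a row does not reach is not made up. A row lasts 1/12 s, in which the tool goes at most 41.7 mm and 7.16 degrees, less where a joint would pass 70% of its speed; a pose out of reach is approached as far as the arm can. A call with a gripper value outside its range is refused whole. The fingers move at their own pace and stop on an object; "grip_force" is the grip in N (left out, the last holds). Time passes only in rows, so rows that do not move let the fingers close. It gives the time, the measured TCP pose, the force, the opening and the grip force at its end, in the units of the state.
- sense(): the state, without advancing time (a new reading comes with each control period).
- capture(name): name is "side" or "top"; returns a dict with "image" (384x512x3 uint8, blue, green, red), "z_map" (384x512 float32, mm along the optical axis (not along the pixel's ray), 0 where there is no reading), "vertical_fov" (degrees; the focal length in pixels is half the picture's height over the tangent of half this angle, whatever the lens; pixels are square), "cx", "cy" (the principal point, pixels), "R" (3x3) and "t" (3): a world point X has camera coordinates R X + t. Camera axes: x right, y down, z forward; pixel columns grow to the right and rows downward; lengths in mm; the calibration is good to about 2 mm. A picture is of the moment at which its call begins.
- finish_job(): hands the job in; it is judged then, once.
The state is a dict: "time_s": time; "joints": joint angles; "dq": joint speeds; "tau": joint torques, N m; "eef_pos": TCP position; "ee_rot": TCP orientation; "force": force on the tool from outside, world axes, zero at the start; "wrist_torque": the same for the moment, N m; "grip_width": opening from 0.0 (shut) to 1.0 (fully open); "grip_force": force on a finger pad.
Only numpy, scipy, OpenCV 4.12 (cv2) and the standard library are available. Lean on these libraries where they do the work, as an engineer would, in place of code of your own. Each camera call takes 0.05 s, during which the arm holds its last target. There are 200 camera calls.

## Working session

There is one attempt and no reset: what is moved stays moved. The work goes in short steps, Python scripts to look and compute and a tool call to move; the robot and the scene stay as the last step left them, time stands still between calls to the robot, and variables do not carry over. Pictures are saved under pics/ and viewed, at most 10 in all, crops included, and the job is handed in when it is done.

Besides the shell and the picture viewer there is one more tool, called by a JSON object that holds its "name" and its "arguments". move_arm: Moves the arm, as the interface text tells. Its arguments: {"type":"object","properties":{"moves":{"type":"array","items":{"type":"object","properties":{"turn":{"type":"array","items":{"type":"number"}},"translation":{"type":"array","items":{"type":"number"}},"hand":{"type":"number"}}}},"grip_force":{"type":"number"}},"required":["moves"]}

```bash
mkdir -p pics; cat > h.py <<'E'
import numpy as np,cv2
from rig import sense,capture,finish_job
def f(c): return c["image"].shape[0]/2/np.tan(np.radians(c["vertical_fov"])/2)
def world(c,u,v,z=None):
    F=f(c); u=np.asarray(u,float);v=np.asarray(v,float)
    d=np.stack([(u-c["cx"])/F,(v-c["cy"])/F,np.ones_like(u)],-1)@c["R"]
    o=-c["R"].T@c["t"]
    if z is None: s=c["z_map"][v.astype(int),u.astype(int)][...,None]
    else: s=((z-o[2])/d[...,2])[...,None]
    return o+d*s
E
python3 - <<'E'
from h import *
s=sense();print({k:np.round(v,3).tolist() for k,v in s.items()})
a=capture("top");b=capture("side")
for n,c in(("t",a),("s",b)):
    cv2.imwrite(f"pics/{n}0.png",c["image"]);print(c["vertical_fov"],c["cx"],c["cy"],-c["R"].T@c["t"],c["R"].round(3).tolist())
np.save("/tmp/a.npy",a,allow_pickle=True);np.save("/tmp/b.npy",b,allow_pickle=True)
E
```

```text
{'time_s': 0.0, 'joints': [1.123, 0.313, 1.498, -0.0, 1.331, -0.223], 'dq': [-0.001, 0.001, -0.002, -0.0, -0.001, 0.002], 'tau': [0.0, -41.228, -25.974, -0.0, 0.004, 0.0], 'eef_pos': [116.935, 511.557, 249.727], 'ee_rot': [-0.0, 0.112, 0.994, -0.001], 'force': [1.155, 0.361, -0.06], 'wrist_torque': [0.002, -0.018, -0.013], 'grip_force': 0.0, 'grip_width': 1.0}
56.829692909753646 259.2249272509599 197.67949250071194 [423.11426116  85.94671075 921.16181091] [[-0.02, -1.0, 0.016], [-0.983, 0.017, -0.182], [0.182, -0.02, -0.983]]
42.531812341712254 252.7964935570316 194.4883332165424 [469.25616013 897.64936528 762.68182841] [[-0.99, -0.144, -0.006], [-0.085, 0.616, -0.783], [0.117, -0.775, -0.622]]
```

View pics/t0.png

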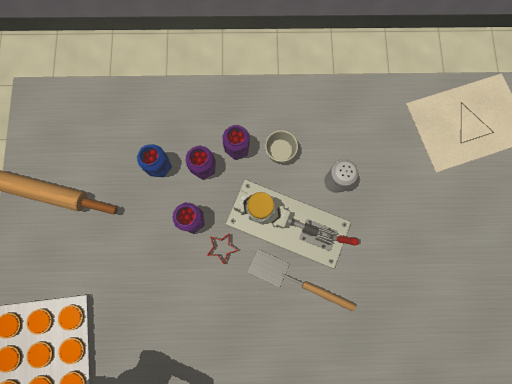

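View pics/s0.png

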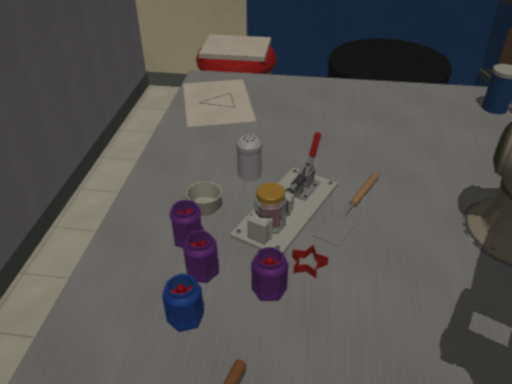

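The gold-lidded clear jar is in the vice at top (260,205) and side (270,195), with the red lever at top (348,240) and side (315,145). The look-alikes have no lid: purple at top (188,217), (200,162) and (236,142), and blue at (153,160). The gold-lidded jar in the vice is therefore the one meant.

```bash
python3 - <<'E'
from h import *
a=np.load("/tmp/a.npy",allow_pickle=True).item();b=np.load("/tmp/b.npy",allow_pickle=True).item()
im=a["image"];hsv=cv2.cvtColor(im,cv2.COLOR_BGR2HSV)
# lid
m=cv2.inRange(hsv,(15,120,100),(32,255,255));m[:, :240]=0;m[:,285:]=0;m[:180]=0;m[230:]=0
ys,xs=np.nonzero(m);P=world(a,xs,ys);print("lid z",np.median(P[:,2]),len(xs))
(cx,cy),r=cv2.minEnclosingCircle(np.c_[xs,ys].astype(np.float32));print("lid px",cx,cy,r)
k=P[:,2]>106;print("lid top depth mean",P[k].mean(0),np.ptp(P[k],0), "ray",world(a,np.array([xs[k].mean()]),np.array([ys[k].mean()]),111))
# side view lid
hb=cv2.cvtColor(b["image"],cv2.COLOR_BGR2HSV);mb=cv2.inRange(hb,(12,110,80),(32,255,255));mb[:,:250]=0;mb[:,292:]=0;mb[:175]=0;mb[215:]=0
ys,xs=np.nonzero(mb);P=world(b,xs,ys);k=P[:,2]>106;print("side lid top",P[k].mean(0),k.sum(),np.median(P[k,2]))
# board via depth
v,u=np.mgrid[150:290,210:380];P=world(a,u,v)
w=(np.abs(P[...,2]-12)<5)&(hsv[150:290,210:380,1]<45)&(hsv[150:290,210:380,2]>165)
w=cv2.morphologyEx(w.astype(np.uint8),cv2.MORPH_OPEN,np.ones((3,3)))
c=max(cv2.findContours(w,cv2.RETR_EXTERNAL,cv2.CHAIN_APPROX_NONE)[0],key=cv2.contourArea)[:,0]+[210,150]
Q=world(a,c[:,0],c[:,1],12)[:,:2].astype(np.float32);rc=cv2.minAreaRect(Q);print("board",rc);print(cv2.boxPoints(rc))
# lever
for n,C,H,box in(("t",a,hsv,(330,225,365,255)),("s",b,hb,(305,125,330,165))):
    m=cv2.inRange(H,(0,140,80),(8,255,255))|cv2.inRange(H,(172,140,80),(180,255,255))
    z=np.zeros_like(m);x0,y0,x1,y1=box;z[y0:y1,x0:x1]=m[y0:y1,x0:x1]
    ys,xs=np.nonzero(z);P=world(C,xs,ys);d=cv2.fitLine(P.astype(np.float32),cv2.DIST_HUBER,0,.01,.01).ravel()
    t=(P-d[3:])@d[:3];print(n,len(xs),"line",d,"ends",d[3:]+d[:3]*np.percentile(t,2),d[3:]+d[:3]*np.percentile(t,98))
o=np.hstack([cv2.resize(im[160:280,210:370],(400,300),interpolation=2),cv2.resize(b["image"][120:255,225:405],(400,300),interpolation=2)])
cv2.imwrite("pics/c1.png",o)
E
```

```text
lid z 109.542246407643 553
lid px 260.1013488769531 204.87193298339844 13.444367408752441
lid top depth mean [556.4426621   67.45492963 112.6013258 ] [163.86831235  58.29250517 815.0024037 ] ray [[556.6184325   67.46400838 111.        ]]
side lid top [556.19890112  72.3455831  111.58165376] 432 111.82049218264018
board ((492.5152893066406, 8.713394165039062), (295.94134521484375, 65.48722076416016), 68.72207641601562)
[[ 408.3064  -117.28789]
 [ 469.3294  -141.05269]
 [ 576.7242   134.71468]
 [ 515.7012   158.47948]]
t 132 line [-1.69170871e-01 -4.50697362e-01  8.76500487e-01  4.71546661e+02
 -1.25958481e+02  1.16027565e+02] ends [ 476.82893558 -111.88568549   88.65928419] [ 466.96261181 -138.17109778  139.77823584]
s 125 line [-1.7339951e-01 -4.1489425e-01  8.9319396e-01  4.7106161e+02
 -1.2256714e+02  1.1421112e+02] ends [ 475.90672262 -110.97421471   89.25360532] [ 466.23859257 -134.10721918  139.05487329]
```

View pics/c1.png

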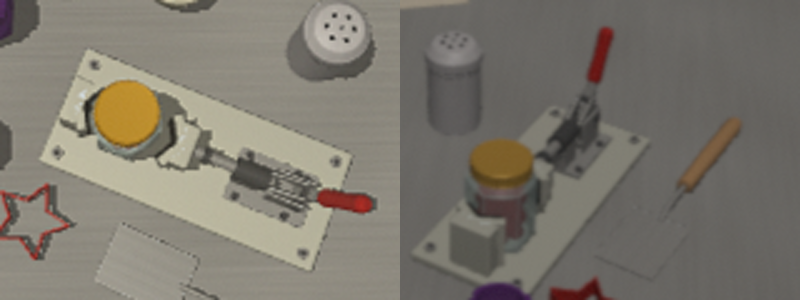

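The crop confirms it: a clear jar with a gold lid at top (260,205), standing in the vice, with the lever leaning away from it. The board mask only caught half of the board, so I'll take the four board corners and refine.

```bash
python3 - <<'E'
from h import *
a=np.load("/tmp/a.npy",allow_pickle=True).item();b=np.load("/tmp/b.npy",allow_pickle=True).item()
im=a["image"];hsv=cv2.cvtColor(im,cv2.COLOR_BGR2HSV)
v,u=np.mgrid[150:290,210:380];P=world(a,u,v)
w=((P[...,2]>7)&(P[...,2]<150)&(P[...,0]>380)&(P[...,0]<620)).astype(np.uint8)
w=cv2.morphologyEx(w,cv2.MORPH_OPEN,np.ones((3,3)))
n,L,st,_=cv2.connectedComponentsWithStats(w);i=L[205-150,260-210];
q=((L==i)&(np.abs(P[...,2]-12)<6)&(hsv[150:290,210:380,1]<70))
ys,xs=np.nonzero(q);print(len(xs),np.median(P[q][:,2]))
Q=world(a,xs+210,ys+150,12)[:,:2].astype(np.float32);rc=cv2.minAreaRect(Q);print("board",rc);print(cv2.boxPoints(rc))
px=np.array([[244,179.2],[352,222],[334.8,268],[226,223]]);W=world(a,px[:,0],px[:,1],12);print(W.round(1),W.mean(0))
# lid top from circle with depth gate, both views
for n,C,box,lo in(("t",a,(240,180,285,230),(15,120,100)),("s",b,(250,175,292,215),(12,110,80))):
    H=cv2.cvtColor(C["image"],cv2.COLOR_BGR2HSV);m=cv2.inRange(H,lo,(32,255,255));x0,y0,x1,y1=box
    z=np.zeros_like(m);z[y0:y1,x0:x1]=m[y0:y1,x0:x1];ys,xs=np.nonzero(z);Pp=world(C,xs,ys);k=np.abs(Pp[:,2]-111)<3.5
    R=world(C,xs[k],ys[k],111)[:,:2].astype(np.float32);print(n,k.sum(),"med z",np.median(Pp[k,2]),"mean",R.mean(0),"circ",cv2.minEnclosingCircle(R),"ell",cv2.fitEllipse(cv2.convexHull(R)))
E
```

```text
3874 11.032216460750249
board ((525.0673217773438, -5.6472930908203125), (298.5501708984375, 129.33203125), 66.77005004882812)
[[ 406.76642 -117.31482]
 [ 525.6134  -168.32626]
 [ 643.3682   106.02023]
 [ 524.52124  157.03168]]
[[ 641.5  106.8   12. ]
 [ 523.5 -170.8   12. ]
 [ 407.9 -119.3   12. ]
 [ 526.8  154.4   12. ]] [524.91347768  -7.23760131  12.        ]
t 493 med z 109.6934990213881 mean [556.5705   67.18775] circ ((556.5117797851562, 67.34904479980469), 30.498992919921875) ell ((556.8865356445312, 67.2762222290039), (58.672386169433594, 59.8985481262207), 122.3772964477539)
s 413 med z 111.84170382439493 mean [556.41644  70.71082] circ ((555.0389404296875, 70.66563415527344), 32.81948471069336) ell ((556.2852172851562, 70.51970672607422), (58.847694396972656, 65.22163391113281), 2.8366310596466064)
```

{"name": "move_arm", "arguments": {"moves": [{"turn": [0,0,0],"translation": [-24.4,-27.3,0],"hand": 0.6},{"turn": [0,0,0],"translation": [-24.4,-27.3,0],"hand": 0.6},{"turn": [0,0,0],"translation": [-24.4,-27.3,0],"hand": 0.6},{"turn": [0,0,0],"translation": [-24.4,-27.3,0],"hand": 0.6},{"turn": [0,0,0],"translation": [-24.4,-27.3,0],"hand": 0.6},{"turn": [0,0,0],"translation": [-24.4,-27.3,0],"hand": 0.6},{"turn": [0,0,0],"translation": [-24.4,-27.3,0],"hand": 0.6},{"turn": [0,0,0],"translation": [-24.4,-27.3,0],"hand": 0.6},{"turn": [0,0,0],"translation": [-24.4,-27.3,0],"hand": 0.6},{"turn": [0,0,0],"translation": [-24.4,-27.3,0],"hand": 0.6}], "grip_force": 60}}

```text
time_s: 0.93
eef_pos: [294.3, 189.6, 250.3]
ee_rot: [0.0, 0.112, 0.994, 0.0]
force: [0.4, 0.1, -0.8]
grip_width: 0.602
grip_force: 0.0
```

{"name": "move_arm", "arguments": {"moves": [{"turn": [0,0,0],"translation": [-24.4,-27.3,0],"hand": 0.6},{"turn": [0,0,0],"translation": [-24.4,-27.3,0],"hand": 0.6},{"turn": [0,0,0],"translation": [-24.4,-27.3,0],"hand": 0.6},{"turn": [0,0,0],"translation": [-24.4,-27.3,0],"hand": 0.6},{"turn": [0,0,0],"translation": [-24.4,-27.3,0],"hand": 0.6},{"turn": [0,0,0],"translation": [-24.4,-27.3,0],"hand": 0.6},{"turn": [0,0,0],"translation": [-24.4,-27.3,0],"hand": 0.6},{"turn": [0,0,0],"translation": [-24.4,-27.3,0],"hand": 0.6},{"turn": [0,0,0],"translation": [-24.4,-27.3,0],"hand": 0.6},{"turn": [0,0,0],"translation": [-24.4,-27.3,0],"hand": 0.6}]}}

```text
time_s: 1.77
eef_pos: [471.5, -131.0, 250.0]
ee_rot: [-0.0, 0.112, 0.994, 0.0]
force: [1.1, 0.9, 0.8]
grip_width: 0.599
grip_force: 0.0
```

{"name": "move_arm", "arguments": {"moves": [{"turn": [0,0,0.118],"translation": [0,0,0],"hand": 0.6},{"turn": [0,0,0.118],"translation": [0,0,0],"hand": 0.6},{"turn": [0,0,0.118],"translation": [0,0,0],"hand": 0.6},{"turn": [0,0,0.118],"translation": [0,0,0],"hand": 0.6},{"turn": [0,0,0.118],"translation": [0,0,0],"hand": 0.6},{"turn": [0,0,0.118],"translation": [0,0,0],"hand": 0.6},{"turn": [0,0,0.118],"translation": [0,0,0],"hand": 0.6},{"turn": [0,0,0.118],"translation": [0,0,0],"hand": 0.6},{"turn": [0,0,0.118],"translation": [0,0,0],"hand": 0.6},{"turn": [0,0,0.118],"translation": [0,0,0],"hand": 0.6}]}}

```text
time_s: 2.6
eef_pos: [470.9, -129.2, 250.0]
ee_rot: [-0.0, 0.648, 0.761, -0.0]
force: [0.1, 0.7, -0.4]
grip_width: 0.605
grip_force: 0.0
```

{"name": "move_arm", "arguments": {"moves": [{"turn": [0,0,0.118],"translation": [0,0,0],"hand": 0.6},{"turn": [0,0,0.118],"translation": [0,0,0],"hand": 0.6},{"turn": [0,0,0.118],"translation": [0,0,0],"hand": 0.6},{"turn": [0,0,0.118],"translation": [0,0,0],"hand": 0.6},{"turn": [0,0,0.099],"translation": [0,0,0],"hand": 0.6},{"turn": [0,0,0],"translation": [0,0,0],"hand": 0.6},{"turn": [0,0,0],"translation": [0,0,0],"hand": 0.6}]}}

```text
time_s: 3.18
eef_pos: [471.0, -129.2, 250.1]
ee_rot: [-0.0, 0.834, 0.552, -0.0]
force: [-0.1, 0.7, -1.1]
grip_width: 0.597
grip_force: 0.0
```

{"name": "move_arm", "arguments": {"moves": [{"turn": [0,0,0],"translation": [0,0,30],"hand": 0.6},{"turn": [0,0,0],"translation": [0,0,30],"hand": 0.6},{"turn": [0,0,0],"translation": [0,0,25],"hand": 0.6},{"turn": [0,0,0],"translation": [0,0,20],"hand": 0.6},{"turn": [0,0,0],"translation": [0,0,20],"hand": 0.6},{"turn": [0,0,0],"translation": [0,0,0],"hand": 0.6}]}}

```text
time_s: 3.68
eef_pos: [469.4, -128.4, 122.1]
ee_rot: [-0.003, 0.834, 0.552, -0.002]
force: [-0.1, 0.9, -0.7]
grip_width: 0.604
grip_force: 0.0
```

{"name": "move_arm", "arguments": {"moves": [{"turn": [0,0,0],"translation": [0,0,0],"hand": 0.3},{"turn": [0,0,0],"translation": [0,0,0],"hand": 0.3},{"turn": [0,0,0],"translation": [0,0,0],"hand": 0.1},{"turn": [0,0,0],"translation": [0,0,0],"hand": 0.1},{"turn": [0,0,0],"translation": [0,0,0],"hand": 0.1},{"turn": [0,0,0],"translation": [0,0,0],"hand": 0.1}], "grip_force": 50}}

```text
time_s: 4.18
eef_pos: [471.3, -129.5, 126.7]
ee_rot: [0.001, 0.835, 0.551, 0.0]
force: [-3.2, 0.9, 7.2]
grip_width: 0.175
grip_force: 49.5
```

```bash
python3 - <<'E'
from h import *
a=capture("top");b=capture("side")
o=np.hstack([cv2.resize(a["image"][160:280,210:370],(400,300),interpolation=2),cv2.resize(b["image"][90:225,225:405],(400,300),interpolation=2)])
cv2.imwrite("pics/g1.png",o)
s=sense();print(s["force"],s["wrist_torque"],s["grip_width"],s["grip_force"])
E
```

```text
[-4.53248068  0.69011782  5.91793067] [ 0.05245843  0.56774006 -0.05841631] 0.17559512102531286 49.50422644615173
```

View pics/g1.png

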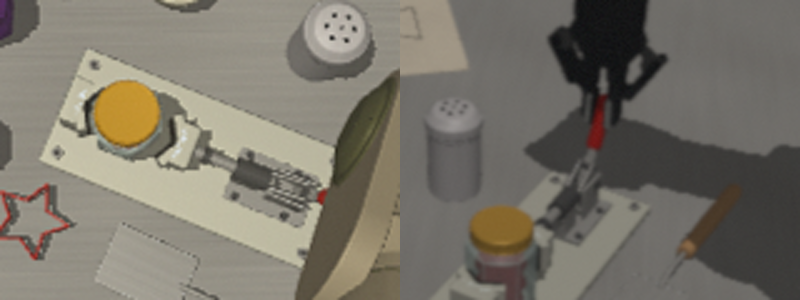

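{"name": "move_arm", "arguments": {"moves": [{"turn": [0,0,0],"translation": [8.3,0,-2.8],"hand": 0.1},{"turn": [0,0,0],"translation": [8.6,0,-1.95],"hand": 0.1},{"turn": [0,0,0],"translation": [8.7,0,-1.0],"hand": 0.1},{"turn": [0,0,0],"translation": [8.8,0,-0.1],"hand": 0.1},{"turn": [0,0,0],"translation": [8.75,0,0.85],"hand": 0.1},{"turn": [0,0,0],"translation": [0,0,0],"hand": 0.1}]}}

```text
time_s: 4.78
eef_pos: [488.4, -89.7, 131.4]
ee_rot: [0.001, 0.834, 0.551, -0.0]
force: [-2.3, -1.7, 2.5]
grip_width: 0.173
grip_force: 49.0
```

{"name": "move_arm", "arguments": {"moves": [{"turn": [0,0,0],"translation": [8.6,0,1.8],"hand": 0.1},{"turn": [0,0,0],"translation": [8.4,0,2.7],"hand": 0.1},{"turn": [0,0,0],"translation": [8.0,0,3.55],"hand": 0.1},{"turn": [0,0,0],"translation": [7.6,0,4.4],"hand": 0.1},{"turn": [0,0,0],"translation": [7.1,0,5.2],"hand": 0.1},{"turn": [0,0,0],"translation": [0,0,0],"hand": 0.1}]}}

```text
time_s: 5.28
eef_pos: [504.5, -52.3, 113.8]
ee_rot: [0.001, 0.834, 0.551, 0.001]
force: [-0.0, 3.4, 6.4]
grip_width: 0.174
grip_force: 48.6
```

```bash
python3 -c "
from h import *
s=sense();print(s['eef_pos'],s['force'],s['wrist_torque'],s['grip_width'])"
```

```text
[504.49787807 -52.33124753 113.83570163] [-0.01939454  3.44805802  6.35814174] [0.16370226 0.28698717 0.00766383] 0.1744645271550933
```

{"name": "move_arm", "arguments": {"moves": [{"turn": [0,0,0],"translation": [6.5,0,5.9],"hand": 0.1},{"turn": [0,0,0],"translation": [5.9,0,6.6],"hand": 0.1},{"turn": [0,0,0],"translation": [5.1,0,7.1],"hand": 0.1},{"turn": [0,0,0],"translation": [4.3,0,7.7],"hand": 0.1},{"turn": [0,0,0],"translation": [0,0,0],"hand": 0.1}]}}

```text
time_s: 5.7
eef_pos: [513.2, -32.3, 86.4]
ee_rot: [0.001, 0.835, 0.551, 0.001]
force: [-1.0, 4.1, 8.4]
grip_width: 0.176
grip_force: 48.8
```

{"name": "move_arm", "arguments": {"moves": [{"turn": [0,0,0],"translation": [1.8,0,4.0],"hand": 0.1},{"turn": [0,0,0],"translation": [1.7,0,4.1],"hand": 0.1},{"turn": [0,0,0],"translation": [0,0,0],"hand": 0.1},{"turn": [0,0,0],"translation": [0,0,0],"hand": 0.1}]}}

```text
time_s: 6.03
eef_pos: [514.5, -29.3, 78.8]
ee_rot: [0.001, 0.835, 0.551, 0.001]
force: [-0.6, 6.5, 8.6]
grip_width: 0.17
grip_force: 49.4
```

{"name": "move_arm", "arguments": {"moves": [{"turn": [0,0,0],"translation": [0.6,0,1.5],"hand": 0.1},{"turn": [0,0,0],"translation": [0,0,0],"hand": 0.1}]}}

```text
time_s: 6.2
eef_pos: [514.7, -28.8, 77.4]
ee_rot: [0.001, 0.835, 0.551, 0.001]
force: [-1.8, 4.9, 9.6]
grip_width: 0.168
grip_force: 49.7
```

{"name": "move_arm", "arguments": {"moves": [{"turn": [0,0,0],"translation": [0.5,0,1.5],"hand": 0.1},{"turn": [0,0,0],"translation": [0,0,0],"hand": 0.1}]}}

```text
time_s: 6.37
eef_pos: [514.9, -28.4, 76.0]
ee_rot: [0.001, 0.835, 0.551, 0.001]
force: [-1.6, 5.3, 9.6]
grip_width: 0.173
grip_force: 50.0
```

{"name": "move_arm", "arguments": {"moves": [{"turn": [0,0,0],"translation": [0.5,0,1.5],"hand": 0.1},{"turn": [0,0,0],"translation": [0,0,0],"hand": 0.1}]}}

```text
time_s: 6.53
eef_pos: [515.0, -27.9, 74.4]
ee_rot: [0.001, 0.835, 0.551, 0.001]
force: [-2.0, 5.2, 8.5]
grip_width: 0.17
grip_force: 50.4
```

{"name": "move_arm", "arguments": {"moves": [{"turn": [0,0,0],"translation": [0.5,0,1.5],"hand": 0.1},{"turn": [0,0,0],"translation": [0,0,0],"hand": 0.1}]}}

```text
time_s: 6.7
eef_pos: [515.2, -27.6, 72.8]
ee_rot: [0.001, 0.835, 0.551, 0.001]
force: [-1.6, 4.1, 8.3]
grip_width: 0.171
grip_force: 50.7
```

```bash
python3 - <<'E'
from h import *
a=capture("top");b=capture("side")
o=np.hstack([cv2.resize(a["image"][160:280,210:370],(400,300),interpolation=2),cv2.resize(b["image"][110:245,225:405],(400,300),interpolation=2)])
cv2.imwrite("pics/g2.png",o)
s=sense();print(s["force"],s["wrist_torque"],s["grip_width"],s["grip_force"])
E
```

```text
[-2.16909218  4.06873725  7.64359059] [ 0.20553697  0.42231114 -0.09102847] 0.17538364697112438 50.722723603248596
```

View pics/g2.png

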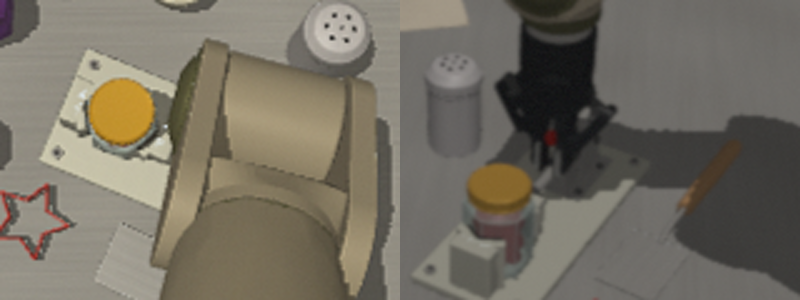

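```bash
python3 - <<'E'
from h import *
b=capture("side");H=cv2.cvtColor(b["image"],cv2.COLOR_BGR2HSV)
m=cv2.inRange(H,(0,120,60),(8,255,255))|cv2.inRange(H,(172,120,60),(180,255,255))
z=np.zeros_like(m);z[160:195,335:365]=m[160:195,335:365];ys,xs=np.nonzero(z)
P=world(b,xs,ys)
q=P-[483.6,-101.2,50]
for x,y,p,r in zip(xs,ys,P,q): print(x,y,p.round(0),"vy",round(r[:2]@[.394,.919],1),"vx",round(r[:2]@[.919,-.394],1),"r",round(np.hypot(r[:2]@[.394,.919],r[2]),1))
E
python3 - <<'E'
from h import *
b=capture("side");H=cv2.cvtColor(b["image"],cv2.COLOR_BGR2HSV)
m=cv2.inRange(H,(0,100,50),(10,255,255))|cv2.inRange(H,(170,100,50),(180,255,255))
z=np.zeros_like(m);z[160:190,280:305]=m[160:190,280:305];ys,xs=np.nonzero(z)
P=world(b,xs,ys)
q=P-[483.6,-101.2,50]
for x,y,p,r in zip(xs,ys,P,q): print(x,y,p.round(0),"vy",round(r[:2]@[.394,.919],1),"vx",round(r[:2]@[.919,-.394],1),"r",round(np.hypot(r[:2]@[.394,.919],r[2]),1))
E
```

```text
292 168 [518. -32. 104.] vy 77.2 vx 4.1 r 94.5
291 169 [520. -30. 103.] vy 80.1 vx 5.1 r 96.0
292 169 [518. -30. 103.] vy 78.9 vx 3.1 r 95.0
293 169 [515. -29. 104.] vy 79.1 vx 0.5 r 95.8
294 169 [513. -30. 104.] vy 77.3 vx -1.2 r 94.1
291 170 [519. -24. 104.] vy 85.3 vx 2.4 r 101.1
292 170 [517. -27. 102.] vy 81.4 vx 1.8 r 96.7
293 170 [515. -26. 103.] vy 81.6 vx -0.9 r 97.4
294 170 [513. -29. 101.] vy 78.0 vx -1.7 r 93.4
290 171 [522. -25. 100.] vy 84.8 vx 5.0 r 98.5
291 171 [519. -26. 100.] vy 83.4 vx 3.2 r 97.3
292 171 [517. -24. 101.] vy 83.8 vx 0.4 r 98.3
293 171 [515. -25. 101.] vy 82.4 vx -1.4 r 96.9
294 171 [512. -23. 102.] vy 83.0 vx -4.2 r 98.2
290 172 [522. -25.  97.] vy 84.9 vx 4.9 r 97.3
291 172 [519. -24.  99.] vy 85.0 vx 2.3 r 97.9
292 172 [517. -22. 100.] vy 86.2 vx -0.9 r 99.9
293 172 [514. -22. 101.] vy 85.1 vx -2.9 r 99.0
294 172 [512. -24.  99.] vy 81.9 vx -3.9 r 95.4
291 173 [519. -23.  96.] vy 85.5 vx 1.9 r 97.2
292 173 [517. -23.  97.] vy 85.0 vx -0.4 r 96.9
293 173 [514. -23.  97.] vy 83.6 vx -2.3 r 95.7
294 173 [512. -23.  97.] vy 82.8 vx -4.5 r 95.2
291 174 [519. -21.  95.] vy 87.8 vx 0.6 r 98.8
292 174 [516. -21.  96.] vy 87.0 vx -1.5 r 98.2
293 174 [514. -23.  94.] vy 84.4 vx -2.8 r 95.3
294 174 [512. -20.  96.] vy 85.4 vx -5.9 r 97.1
292 175 [516. -22.  91.] vy 85.3 vx -0.9 r 94.8
293 175 [514. -25.  90.] vy 82.3 vx -1.9 r 91.5
```

The jar has moved against the fixed jaw. The lever crept about 20 mm up through the pads as it turned, though: its free end is at r≈98 mm and about 60°, so it isn't locked. I'll back up along the arc, release, and push it down with closed fingertips, which can't creep.

{"name": "move_arm", "arguments": {"moves": [{"turn": [0,0,0],"translation": [-2,0,-9],"hand": 0.1},{"turn": [0,0,0],"translation": [-3.5,0,-8],"hand": 0.1},{"turn": [0,0,0],"translation": [-4.3,0,-7.7],"hand": 0.1},{"turn": [0,0,0],"translation": [-5.1,0,-7.1],"hand": 0.1},{"turn": [0,0,0],"translation": [-5.9,0,-6.6],"hand": 0.1},{"turn": [0,0,0],"translation": [-6.5,0,-5.9],"hand": 0.1},{"turn": [0,0,0],"translation": [-7.1,0,-5.2],"hand": 0.1},{"turn": [0,0,0],"translation": [-7.6,0,-4.4],"hand": 0.1},{"turn": [0,0,0],"translation": [-8,0,-3.55],"hand": 0.1},{"turn": [0,0,0],"translation": [0,0,0],"hand": 0.1}]}}

```text
time_s: 7.73
eef_pos: [494.7, -74.8, 128.8]
ee_rot: [0.0, 0.835, 0.55, 0.0]
force: [2.5, -2.8, -9.1]
grip_width: 0.16
grip_force: 48.6
```

{"name": "move_arm", "arguments": {"moves": [{"turn": [0,0,0],"translation": [0,0,0],"hand": 0.5},{"turn": [0,0,0],"translation": [0,0,0],"hand": 0.5},{"turn": [0,0,0],"translation": [0,0,0],"hand": 0.5},{"turn": [0,0,0],"translation": [0,0,-25],"hand": 0.5},{"turn": [0,0,0],"translation": [0,0,-30],"hand": 0.5},{"turn": [0,0,0],"translation": [-30,0,0],"hand": 0.1},{"turn": [0,0,0],"translation": [-40,0,0],"hand": 0},{"turn": [0,0,0],"translation": [0,0,0],"hand": 0}]}}

```text
time_s: 8.4
eef_pos: [466.0, -142.2, 184.5]
ee_rot: [0.001, 0.836, 0.549, -0.0]
force: [-0.6, -0.2, 0.0]
grip_width: 0.085
grip_force: 0.0
```

```bash
python3 - <<'E'
from h import *
b=capture("side");H=cv2.cvtColor(b["image"],cv2.COLOR_BGR2HSV)
m=cv2.inRange(H,(0,100,50),(8,255,255))|cv2.inRange(H,(172,100,50),(180,255,255))
z=np.zeros_like(m);z[110:195,275:330]=m[110:195,275:330];ys,xs=np.nonzero(z)
P=world(b,xs,ys);q=P-[483.6,-101.2,50]
vy=q[:,:2]@[.394,.919];vx=q[:,:2]@[.919,-.394];r=np.hypot(vy,q[:,2])
print(len(xs));k=r>88
print(np.median(vx),r.min(),r.max(),np.degrees(np.median(np.arctan2(vy,q[:,2])[k])))
s=sense();print(s["eef_pos"],s["force"],s["grip_width"],s["grip_force"])
cv2.imwrite("pics/p3.png",cv2.resize(b["image"][60:270,200:420],(660,600),interpolation=2) if 0 else b["image"])
E
```

```text
157
-3.2772877311932893 39.00786381007153 216.29275418978648 8.463429981121438
[ 466.60650993 -140.17811176  184.25273854] [ 0.61785069 -0.1340393  -0.09605007] 0.005456247768917035 0.0
```

View pics/p3.png

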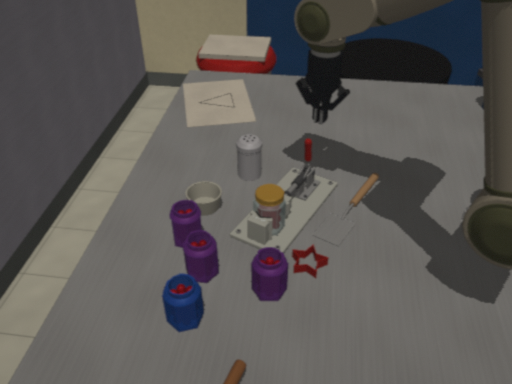

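{"name": "move_arm", "arguments": {"moves": [{"turn": [0,0,0],"translation": [10,0,20],"hand": 0},{"turn": [0,0,0],"translation": [10,0,20],"hand": 0},{"turn": [0,0,0],"translation": [10,0,0],"hand": 0},{"turn": [0,0,0],"translation": [4,0,0],"hand": 0},{"turn": [0,0,0],"translation": [5.3,0,0.5],"hand": 0},{"turn": [0,0,0],"translation": [5.2,0,0.6],"hand": 0},{"turn": [0,0,0],"translation": [5.1,0,1.2],"hand": 0},{"turn": [0,0,0],"translation": [5.1,0,1.3],"hand": 0},{"turn": [0,0,0],"translation": [0,0,0],"hand": 0}]}}

```text
time_s: 9.2
eef_pos: [489.4, -87.2, 140.5]
ee_rot: [0.0, 0.835, 0.551, 0.001]
force: [0.1, -0.6, -0.2]
grip_width: 0.001
grip_force: 0.0
```

{"name": "move_arm", "arguments": {"moves": [{"turn": [0,0,0],"translation": [4.9,0,1.9],"hand": 0},{"turn": [0,0,0],"translation": [4.9,0,2],"hand": 0},{"turn": [0,0,0],"translation": [4.6,0,2.6],"hand": 0},{"turn": [0,0,0],"translation": [4.5,0,2.7],"hand": 0},{"turn": [0,0,0],"translation": [4.2,0,3.2],"hand": 0},{"turn": [0,0,0],"translation": [4.1,0,3.3],"hand": 0},{"turn": [0,0,0],"translation": [0,0,0],"hand": 0}]}}

```text
time_s: 9.78
eef_pos: [500.0, -62.6, 124.3]
ee_rot: [0.001, 0.835, 0.551, 0.0]
force: [-1.1, -2.6, 1.7]
grip_width: -0.001
grip_force: 1.4
```

{"name": "move_arm", "arguments": {"moves": [{"turn": [0,0,0],"translation": [2.8,0,2.8],"hand": 0},{"turn": [0,0,0],"translation": [2.8,0,2.8],"hand": 0},{"turn": [0,0,0],"translation": [2.5,0,3],"hand": 0},{"turn": [0,0,0],"translation": [2.5,0,3.1],"hand": 0},{"turn": [0,0,0],"translation": [0,0,0],"hand": 0}]}}

```text
time_s: 10.2
eef_pos: [504.1, -52.9, 112.4]
ee_rot: [0.0, 0.835, 0.55, 0.0]
force: [1.1, -1.4, 2.0]
grip_width: 0.001
grip_force: 0.6
```

```bash
python3 - <<'E'
from h import *
b=capture("side")
cv2.imwrite("pics/p4.png",cv2.resize(b["image"][90:240,220:400],(720,600),interpolation=2))
s=sense();print(s["eef_pos"],s["force"])
E
```

```text
[503.85481827 -52.82877551 112.46825203] [-0.075388    0.59184437  0.67498307]
```

View pics/p4.png

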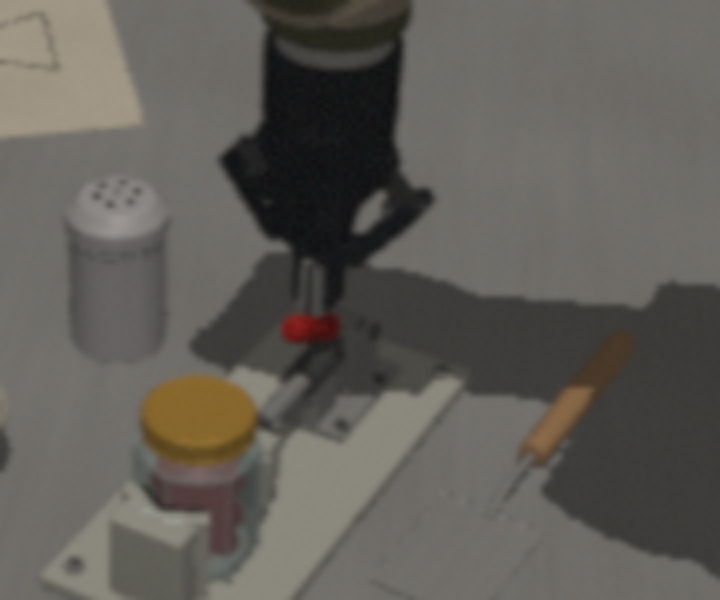

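The lever grip (red, at (310,327)) is under the fingertips and leaning forward, so the push is working. I'll continue.

{"name": "move_arm", "arguments": {"moves": [{"turn": [0,0,0],"translation": [2.9,0,4.4],"hand": 0},{"turn": [0,0,0],"translation": [2,0,3.4],"hand": 0},{"turn": [0,0,0],"translation": [0,0,0],"hand": 0}]}}

```text
time_s: 10.5
eef_pos: [505.4, -48.1, 104.0]
ee_rot: [-0.001, 0.835, 0.551, -0.0]
force: [-0.6, 0.1, -0.3]
grip_width: 0.002
grip_force: 0.0
```

{"name": "move_arm", "arguments": {"moves": [{"turn": [0,0,0],"translation": [1,0,1.5],"hand": 0},{"turn": [0,0,0],"translation": [0.6,0,1.5],"hand": 0},{"turn": [0,0,0],"translation": [0,0,0],"hand": 0}]}}

```text
time_s: 10.75
eef_pos: [506.1, -47.1, 101.7]
ee_rot: [-0.0, 0.835, 0.55, -0.0]
force: [-0.7, 0.1, 1.4]
grip_width: -0.0
grip_force: 0.8
```

```bash
cat > lev.py <<'E'
from h import *
b=capture("side");H=cv2.cvtColor(b["image"],cv2.COLOR_BGR2HSV)
m=cv2.inRange(H,(0,150,60),(8,255,255))|cv2.inRange(H,(172,150,60),(180,255,255))
z=np.zeros_like(m);z[120:195,275:330]=m[120:195,275:330];ys,xs=np.nonzero(z)
P=world(b,xs,ys);q=P-[483.6,-101.2,50]
vy=q[:,:2]@[.394,.919];vx=q[:,:2]@[.919,-.394];k=np.hypot(vy,q[:,2])<115
print(len(xs),xs.min(),xs.max(),ys.min(),ys.max());
vy,Z,vx=vy[k],q[k,2],vx[k]
for lo in range(30,110,10):
    j=(vy>=lo)&(vy<lo+10)
    if j.sum(): print(lo,j.sum(),"z rel",np.median(Z[j]).round(1),"max",Z[j].max().round(1),"vx",np.median(vx[j]).round(1))
s=sense();print(s["eef_pos"],s["force"])
E
python3 lev.py
```

```text
76 289 303 172 181
30 1 z rel 17.5 max 17.5 vx -5.2
40 10 z rel 21.5 max 23.8 vx -7.5
50 7 z rel 23.4 max 25.9 vx -6.7
60 6 z rel 26.4 max 35.2 vx -7.4
70 15 z rel 33.9 max 37.4 vx -6.3
80 25 z rel 36.9 max 41.5 vx -4.5
90 11 z rel 33.3 max 39.0 vx -0.1
[506.08341594 -47.07739986 101.7655819 ] [-0.3603887   1.01753438  0.51958609]
```

{"name": "move_arm", "arguments": {"moves": [{"turn": [0,0,0],"translation": [0.3,0,1.5],"hand": 0},{"turn": [0,0,0],"translation": [0,0,0],"hand": 0}]}}

```text
time_s: 10.97
eef_pos: [506.3, -47.0, 101.3]
ee_rot: [0.0, 0.835, 0.551, -0.0]
force: [-5.9, -0.1, 12.0]
grip_width: -0.001
grip_force: 5.9
```

{"name": "move_arm", "arguments": {"moves": [{"turn": [0,0,0],"translation": [0,0,1.5],"hand": 0},{"turn": [0,0,0],"translation": [0,0,0],"hand": 0}]}}

```text
time_s: 11.13
eef_pos: [506.5, -47.1, 100.9]
ee_rot: [0.0, 0.835, 0.551, 0.0]
force: [-9.2, 0.5, 23.2]
grip_width: -0.003
grip_force: 11.7
```

{"name": "move_arm", "arguments": {"moves": [{"turn": [0,0,0],"translation": [0,0,1.5],"hand": 0},{"turn": [0,0,0],"translation": [0,0,0],"hand": 0}]}}

```text
time_s: 11.3
eef_pos: [506.6, -47.1, 100.6]
ee_rot: [0.001, 0.835, 0.551, 0.0]
force: [-12.9, 3.3, 36.0]
grip_width: 0.0
grip_force: 17.7
```

{"name": "move_arm", "arguments": {"moves": [{"turn": [0,0,0],"translation": [0,0,-10],"hand": 0},{"turn": [0,0,0],"translation": [0,0,-30],"hand": 0.3},{"turn": [0,0,0],"translation": [-20,0,-35],"hand": 1},{"turn": [0,0,0],"translation": [-20,0,-35],"hand": 1},{"turn": [0,0,0],"translation": [0,0,0],"hand": 1}]}}

```text
time_s: 11.72
eef_pos: [492.0, -86.6, 213.5]
ee_rot: [0.005, 0.835, 0.55, 0.003]
force: [0.8, 0.5, 1.5]
grip_width: 0.567
grip_force: 0.0
```

```bash
python3 lev.py; python3 - <<'E'
from h import *
for n,box,lo in(("top",(238,178,287,232),(15,120,100)),("side",(248,172,294,215),(12,110,80))):
    C=capture(n);H=cv2.cvtColor(C["image"],cv2.COLOR_BGR2HSV);m=cv2.inRange(H,lo,(32,255,255));x0,y0,x1,y1=box
    z=np.zeros_like(m);z[y0:y1,x0:x1]=m[y0:y1,x0:x1];ys,xs=np.nonzero(z);Pp=world(C,xs,ys);k=np.abs(Pp[:,2]-111)<3.5
    R=world(C,xs[k],ys[k],111)[:,:2].astype(np.float32);print(n,k.sum(),"med z",np.median(Pp[k,2]),"mean",R.mean(0),"circ",cv2.minEnclosingCircle(R),"ell",cv2.fitEllipse(cv2.convexHull(R)))
    cv2.imwrite(f"pics/{n}5.png",C["image"])
E
```

```text
80 290 303 172 181
30 2 z rel 17.8 max 20.2 vx -7.2
40 10 z rel 22.4 max 27.5 vx -6.6
50 13 z rel 24.9 max 30.3 vx -6.2
60 10 z rel 29.6 max 33.5 vx -6.4
70 14 z rel 33.9 max 38.8 vx -5.5
80 17 z rel 36.6 max 40.4 vx -5.8
90 13 z rel 36.3 max 42.4 vx -2.7
[491.4344241  -85.25301164 210.42346163] [-0.39551753  0.75065869 -0.50571039]
top 507 med z 109.76566449882034 mean [558.367     71.969406] circ ((558.2133178710938, 72.14039611816406), 30.770465850830078) ell ((558.5136108398438, 72.15956115722656), (59.51133728027344, 60.54664611816406), 153.86502075195312)
side 417 med z 111.75615587626737 mean [557.8992   76.02701] circ ((557.6790771484375, 75.5157699584961), 32.573707580566406) ell ((557.9224243164062, 75.95484161376953), (60.38966751098633, 65.03105163574219), 16.992855072021484)
```

The lever stays locked at its stop after release, and the lid is now at (558, 74), as expected for the clamped jar. I'll go to the lid with the fingers along world y, so the closing forces also refine y.

{"name": "move_arm", "arguments": {"moves": [{"turn": [0,0,0],"translation": [34.5,0,0],"hand": 1},{"turn": [0,0,0],"translation": [34.5,0,0],"hand": 1},{"turn": [0,0,0],"translation": [34.5,0,2],"hand": 1},{"turn": [0,0,0],"translation": [34.5,0,4],"hand": 1},{"turn": [0,0,0],"translation": [34.5,-0.7,4],"hand": 1},{"turn": [0,0,0],"translation": [0,0,0],"hand": 1}]}}

```text
time_s: 12.37
eef_pos: [558.0, 80.4, 194.7]
ee_rot: [-0.002, 0.833, 0.553, -0.001]
force: [0.7, 0.5, -0.7]
grip_width: 0.999
grip_force: 0.0
```

{"name": "move_arm", "arguments": {"moves": [{"turn": [0,0,0.117],"translation": [0,0,0],"hand": 1},{"turn": [0,0,0.117],"translation": [0,0,0],"hand": 1},{"turn": [0,0,0.117],"translation": [0,0,0],"hand": 1},{"turn": [0,0,0.117],"translation": [0,0,0],"hand": 1},{"turn": [0,0,0.117],"translation": [0,0,0],"hand": 1},{"turn": [0,0,0.117],"translation": [0,0,0],"hand": 1},{"turn": [0,0,0.117],"translation": [0,0,0],"hand": 1},{"turn": [0,0,0.117],"translation": [0,0,0],"hand": 1},{"turn": [0,0,0.117],"translation": [0,0,0],"hand": 1},{"turn": [0,0,0.117],"translation": [0,0,0],"hand": 1}]}}

```text
time_s: 13.2
eef_pos: [557.3, 75.3, 195.8]
ee_rot: [-0.0, 1.0, -0.005, -0.001]
force: [0.7, 0.4, 0.0]
grip_width: 0.997
grip_force: 0.0
```

{"name": "move_arm", "arguments": {"moves": [{"turn": [0,0,0],"translation": [0,0,0],"hand": 1},{"turn": [0,0,0],"translation": [0,0,0],"hand": 1}]}}

```text
time_s: 13.37
eef_pos: [557.5, 75.2, 196.3]
ee_rot: [-0.0, 1.0, -0.0, -0.001]
force: [0.7, 0.6, -0.7]
grip_width: 1.002
grip_force: 0.0
```

{"name": "move_arm", "arguments": {"moves": [{"turn": [0,0,0],"translation": [0.7,1.4,25],"hand": 1},{"turn": [0,0,0],"translation": [0,0,25],"hand": 1},{"turn": [0,0,0],"translation": [0,0,15],"hand": 1},{"turn": [0,0,0],"translation": [0,0,12],"hand": 1},{"turn": [0,0,0],"translation": [0,0,11],"hand": 1},{"turn": [0,0,0],"translation": [0,0,0],"hand": 1},{"turn": [0,0,0],"translation": [0,0,0],"hand": 1}]}}

```text
time_s: 13.95
eef_pos: [558.5, 73.8, 109.2]
ee_rot: [-0.0, 1.0, -0.001, -0.0]
force: [0.0, 0.6, 0.2]
grip_width: 1.003
grip_force: 0.0
```

{"name": "move_arm", "arguments": {"moves": [{"turn": [0,0,0],"translation": [0,0,0],"hand": 0.6},{"turn": [0,0,0],"translation": [0,0,0],"hand": 0.6},{"turn": [0,0,0],"translation": [0,0,0],"hand": 0.6},{"turn": [0,0,0],"translation": [0,0,0],"hand": 0.6}], "grip_force": 25}}

```text
time_s: 14.28
eef_pos: [559.0, 73.4, 110.6]
ee_rot: [0.0, 1.0, -0.002, 0.001]
force: [-2.9, -2.4, 5.5]
grip_width: 0.724
grip_force: 26.6
```

```bash
python3 - <<'E'
from h import *
b=capture("side")
cv2.imwrite("pics/p6.png",cv2.resize(b["image"][90:240,200:380],(720,600),interpolation=2))
s=sense();print(s["eef_pos"],s["force"],s["wrist_torque"],s["grip_width"],s["grip_force"])
E
```

```text
[558.98084852  73.39030678 110.61133371] [-2.6088091  -1.75820625  5.88135574] [-0.51367736  0.434293    0.00469289] 0.7228640731057114 26.594003923237324
```

View pics/p6.png

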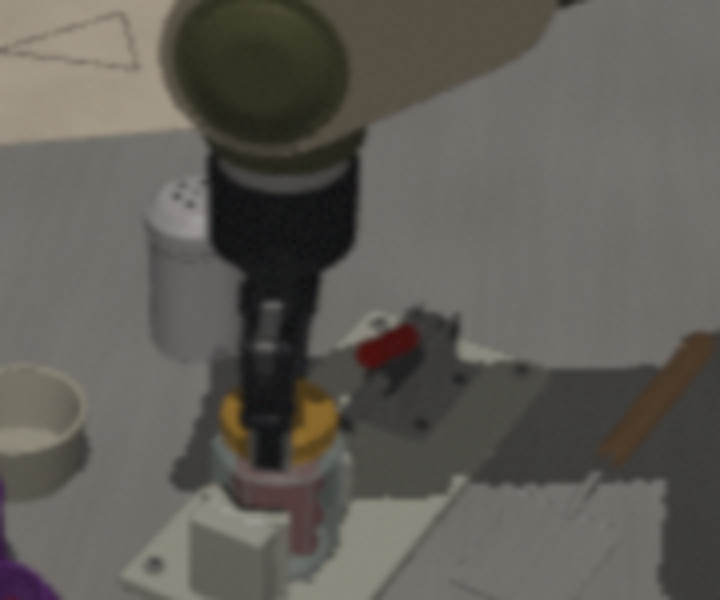

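The fingers hold the lid well centred at (270,420): the width is 61.5 mm and the side forces are under 3 N. The lever is still locked. I'll raise the grip force and unscrew.

{"name": "move_arm", "arguments": {"moves": [{"turn": [0,0,0],"translation": [0,0,0],"hand": 0.6},{"turn": [0,0,0],"translation": [0,0,0],"hand": 0.6},{"turn": [0,0,0],"translation": [0,0,0],"hand": 0.6}], "grip_force": 112}}

```text
time_s: 14.58
eef_pos: [559.0, 73.4, 111.5]
ee_rot: [0.0, 1.0, -0.002, 0.001]
force: [-5.3, -2.1, 13.7]
grip_width: 0.688
grip_force: 116.6
```

{"name": "move_arm", "arguments": {"moves": [{"turn": [0,0,-0.05],"translation": [0,0,0],"hand": 0.6},{"turn": [0,0,-0.08],"translation": [0,0,0],"hand": 0.6},{"turn": [0,0,-0.08],"translation": [0,0,0],"hand": 0.6},{"turn": [0,0,-0.08],"translation": [0,0,0],"hand": 0.6},{"turn": [0,0,0],"translation": [0,0,0],"hand": 0.6}]}}

```text
time_s: 15.0
eef_pos: [559.6, 73.6, 111.6]
ee_rot: [0.0, 0.99, 0.144, 0.002]
force: [-1.8, -0.5, 12.4]
grip_width: 0.69
grip_force: 117.2
```

```bash
python3 -c "
from h import *
s=sense();print(s['eef_pos'],s['ee_rot'],s['force'],s['wrist_torque'],s['grip_width'],s['grip_force'])"
```

```text
[559.62047706  73.63414116 111.62280045] [3.52522325e-04 9.89528225e-01 1.44326254e-01 1.92363955e-03] [-1.80283152 -0.46131593 12.42029031] [-0.07103968  0.40613062 -0.07395015] 0.6895065124399605 117.22194097033935
```

{"name": "move_arm", "arguments": {"moves": [{"turn": [0,0,-0.08],"translation": [0,0,0],"hand": 0.6},{"turn": [0,0,-0.08],"translation": [0,0,0],"hand": 0.6},{"turn": [0,0,-0.08],"translation": [0,0,0],"hand": 0.6}]}}

```text
time_s: 15.25
eef_pos: [559.9, 73.9, 111.9]
ee_rot: [0.0, 0.965, 0.261, 0.002]
force: [-3.0, 1.2, 15.4]
grip_width: 0.684
grip_force: 117.3
```

```bash
python3 - <<'E'
from h import *
s=sense();print(s['eef_pos'],s['ee_rot'],s['force'],s['wrist_torque'],s['grip_width'],s['tau'])
b=capture("side")
o=np.hstack([cv2.resize(np.load("/tmp/b.npy",allow_pickle=True).item()["image"][175:245,235:305],(400,400),interpolation=2),cv2.resize(b["image"][175:245,235:305],(400,400),interpolation=2)])
cv2.imwrite("pics/p7.png",o)
E
```

```text
[559.87667488  73.86196464 111.93560267] [4.01973476e-04 9.65292658e-01 2.61159597e-01 2.36404366e-03] [-2.95653246  1.18918907 15.43632489] [ 0.09427966  0.39198543 -0.7337588 ] 0.6836849367969534 [ -0.08364655 -39.78685498 -18.85039151  -0.47723528  -0.6211568
   0.53706458]
```

View pics/p7.png

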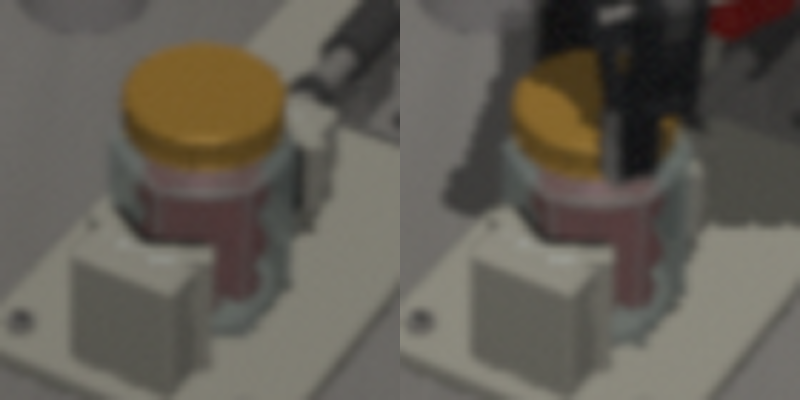

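The jar hasn't turned (same edges in both halves of the picture), and the lid resists with about 0.73 N m, so it is unscrewing. I've turned 0.53 rad so far.

{"name": "move_arm", "arguments": {"moves": [{"turn": [0,0,-0.08],"translation": [0,0,-0.1],"hand": 0.6},{"turn": [0,0,-0.08],"translation": [0,0,-0.1],"hand": 0.6},{"turn": [0,0,-0.08],"translation": [0,0,-0.1],"hand": 0.6},{"turn": [0,0,-0.08],"translation": [0,0,-0.1],"hand": 0.6},{"turn": [0,0,-0.08],"translation": [0,0,-0.1],"hand": 0.6},{"turn": [0,0,-0.08],"translation": [0,0,-0.1],"hand": 0.6},{"turn": [0,0,-0.08],"translation": [0,0,-0.1],"hand": 0.6}]}}

```text
time_s: 15.88
eef_pos: [559.8, 74.0, 112.7]
ee_rot: [0.001, 0.855, 0.518, 0.002]
force: [-3.1, 0.6, 14.4]
grip_width: 0.685
grip_force: 117.3
```

```bash
python3 -c "
from h import *
s=sense();print(s['eef_pos'],s['ee_rot'],s['force'],s['wrist_torque'],s['grip_width'],s['grip_force'])"
```

```text
[559.75581651  73.9942438  112.71598382] [0.00093749 0.85538199 0.51799273 0.00207395] [-3.08132164  0.64410396 14.36736179] [ 0.13827968  0.43491136 -0.39489777] 0.6850684958182647 117.341152650406
```

{"name": "move_arm", "arguments": {"moves": [{"turn": [0,0,-0.07],"translation": [0,0,-0.1],"hand": 0.6},{"turn": [0,0,-0.07],"translation": [0,0,-0.1],"hand": 0.6}]}}

```text
time_s: 16.05
eef_pos: [559.7, 73.9, 112.7]
ee_rot: [0.001, 0.817, 0.577, 0.002]
force: [-2.2, 1.2, 13.5]
grip_width: 0.691
grip_force: 117.2
```

```bash
python3 -c "
from h import *
s=sense();print(s['eef_pos'],s['ee_rot'],s['force'],s['wrist_torque'],s['grip_width'],s['grip_force'])"
```

```text
[559.74252772  73.92457084 112.73032438] [0.00114197 0.81705782 0.57655151 0.0018927 ] [-2.23871233  1.19810116 13.50948244] [ 0.10104061  0.41486864 -0.28847719] 0.6907313001892658 117.24774093514498
```

{"name": "move_arm", "arguments": {"moves": [{"turn": [0,0,-0.07],"translation": [0,0,0],"hand": 0.6},{"turn": [0,0,-0.07],"translation": [0,0,0],"hand": 0.6}]}}

```text
time_s: 16.22
eef_pos: [559.7, 73.9, 112.7]
ee_rot: [0.001, 0.775, 0.632, 0.002]
force: [-3.4, 1.2, 14.1]
grip_width: 0.688
grip_force: 117.3
```

```bash
python3 -c "
from h import *
s=sense();print(s['eef_pos'],s['ee_rot'],2*np.arctan2(s['ee_rot'][2],s['ee_rot'][1]),s['force'],s['wrist_torque'],s['grip_width'],s['grip_force'])"
```

```text
[559.68259583  73.89139633 112.72206124] [0.00121656 0.77474855 0.63226596 0.00172231] 1.3689526033749237 [-3.40131915  1.16470549 14.05023705] [ 0.16373448  0.47904392 -0.29987554] 0.6883643562402804 117.31485295413222
```

Turned 1.37 rad, the torque has fallen and the lid has risen about 1 mm. I'll lift gently.

{"name": "move_arm", "arguments": {"moves": [{"turn": [0,0,0],"translation": [0,0,-1.5],"hand": 0.6},{"turn": [0,0,0],"translation": [0,0,-1.5],"hand": 0.6},{"turn": [0,0,0],"translation": [0,0,0],"hand": 0.6}]}}

```text
time_s: 16.47
eef_pos: [558.6, 73.8, 113.6]
ee_rot: [0.0, 0.776, 0.631, 0.0]
force: [0.6, 0.2, -0.5]
grip_width: 0.689
grip_force: 119.7
```

{"name": "move_arm", "arguments": {"moves": [{"turn": [0,0,0],"translation": [0,0,-2],"hand": 0.6},{"turn": [0,0,0],"translation": [0,0,-4],"hand": 0.6},{"turn": [0,0,0],"translation": [0,0,-7],"hand": 0.6},{"turn": [0,0,0],"translation": [0,0,-8],"hand": 0.6},{"turn": [0,0,0],"translation": [0,0,-8],"hand": 0.6},{"turn": [0,0,0],"translation": [0,0,-6],"hand": 0.6},{"turn": [0,0,0],"translation": [0,0,-4],"hand": 0.6},{"turn": [0,0,0],"translation": [0,0,0],"hand": 0.6},{"turn": [0,0,0],"translation": [0,0,0],"hand": 0.6}]}}

```text
time_s: 17.22
eef_pos: [558.6, 73.7, 152.4]
ee_rot: [0.0, 0.776, 0.631, 0.0]
force: [0.5, -0.7, -1.3]
grip_width: 0.687
grip_force: 119.7
```

```bash
python3 lev.py | tail -4; python3 - <<'E'
from h import *
b=capture("side")
cv2.imwrite("pics/p8.png",cv2.resize(b["image"][90:270,170:350],(600,600),interpolation=2))
E
```

```text
70 10 z rel 32.9 max 36.6 vx -6.9
80 18 z rel 36.9 max 41.1 vx -5.2
90 10 z rel 35.3 max 40.5 vx -4.2
[558.43907724  73.71259629 152.05017108] [-0.69536713  0.01548939 -0.94895862]
```

View pics/p8.png

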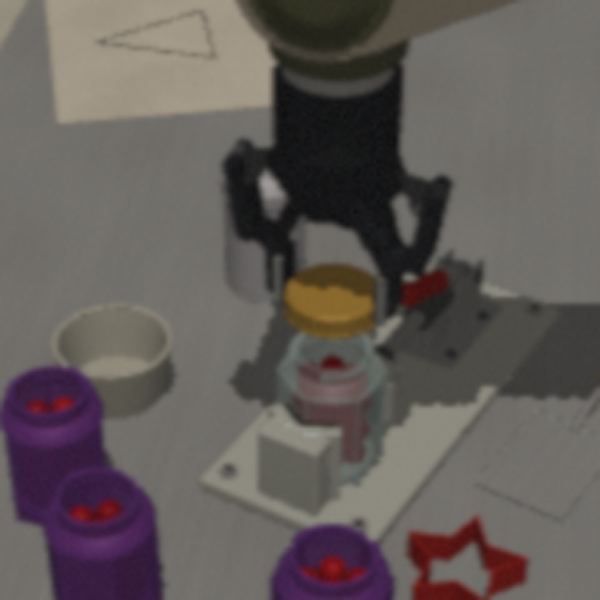

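The picture shows the gold lid level in the fingers at (332,300), above the open jar at (333,375). The jar is standing in the closed vice and the lever is still down, so I'm handing in.

```bash
python3 -c "
from rig import finish_job;print(finish_job())"
```

```text
the job is handed in; nothing more can be done
None
```

The job is handed in, with no verdict returned: the lever is locked down at its stop, the lid was unscrewed 1.37 rad and is held level about 3 cm above the open jar, which still stands in the closed vice; the lever took two tries because it first slipped in the grip.

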